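# Turn the vanity carousel until the frog ring holder is at the front

## Task

Push the little posts on the rim of the round turntable gently with your fingertips until the frog-shaped ring holder stands at the front, centred on the fixed pointer of the tray, and leave the turntable at rest there. Do not grip the posts, do not touch, lift or tip the frog or the other things riding on the turntable, and leave everything else on the dresser where it is.

Things in the scene. Friction and masses are not known exactly. Their poses are not given: they have to be found in the camera images.
- tray: Fixed oval steel tray, 640 mm long (its y axis) by 340 mm, edge 12 mm high. Origin at its centre on the dresser top, on the turntable's vertical axis; z up. Its -x direction is the front (towards the robot within about 17 degrees). There a small steel block carries a steel cone, the pointer, up to 36 mm high. The frog has to end on the line from the axis to the pointer, within about 10 mm sideways.
- pointer_tip (a point): Tip of the fixed pointer cone, 130 mm in front of the turntable's axis (tray -x), 26 mm above the dresser.
- platter_centre (a point): Centre of the platter's top face, on the vertical turning axis, 34 mm above the dresser top. The platter is a marble disc of 240 mm diameter, 16 mm thick, with six brass posts standing on its rim.
- post_0 (a point): Foot of one of the six like brass posts, on the platter's top face, 112 mm from the turning axis; the others follow at every 60 degrees round the rim. Each post is 12 mm thick with a 15 mm head and 32 mm high (top 66 mm above the dresser). This one lies at the joint's angle from the tray's x axis.
- platter (a joint): Angle of the platter in rad about the upward vertical, growing counter-clockwise seen from above, 0 where post_0 lies along the tray's x axis; starts within 0.5 of zero, turns over a full turn either way. Friction about 0.06 N m and light damping: about 0.6 N at a post turns it, and it stops where it is left. Over 3 rad/s or 20 N is rough.
- frog: Frog ring holder of glazed green ceramic, squat frog with two bulging eyes and an upright ring spike on its back; about 50 mm across, 55 mm high, about 120 g, origin at the centre of its underside (34 mm above the dresser as it stands on the platter). It stands loose on the platter about 66 mm (55 to 80) from the turning axis and rides round with it; never at the front at the start. Which way the frog itself looks does not matter.
- flacon: Closed amber glass perfume flacon, block 30 x 42 mm with black cap, 56 mm high, loose on the platter about 66 mm from the axis; origin at the centre of its underside. Not to be touched.
- pot: Small round lidded pot of green ceramic with a knob, 52 mm diameter, 48 mm high, loose on the platter about 66 mm from the axis; origin at the centre of its underside. Not to be touched.
- dish: Small open white ceramic dish, 54 mm diameter, 20 mm high, loose on the platter about 66 mm from the axis; origin at the centre of its underside. Not to be touched.
- chest: Clear acrylic trinket chest with two drawers, 90 x 100 x 70 mm high, on the tray's +y end, its nearer side about 175 mm from the turntable's axis; origin at the centre of its underside. Leave alone.
- watch: Black rubberised wristwatch lying open and flat, about 155 mm long along its y, 11 mm high, on the tray's -y end; origin under the middle of its case. Leave alone.
- comb: Fine-tooth horn-effect plastic comb, 130 x 32 mm, 5 mm high, lying on the tray between watch and turntable; origin at the centre of its underside. Leave alone.
- hairbrush: Wooden hairbrush lying on the dresser at the right, about 245 mm long, 30 mm high; origin on the dresser about 90 mm from the handle's end. Leave alone.
Things that resemble listed ones, but are neither listed nor needed, are in the scene too. What is shaped like the frog but brown or yellow is not meant.

How it is judged:
By the outcome, as a careful person would: the job done as asked, in the order asked, and still so for the second after the job is handed in, with the robot touching nothing.
It also fails if it takes over 45 s, if anything falls off the work surface, if the arm or the gripper's body presses on something with over 40 N, if the wrist force passes 120 N, or if a joint passes its speed limit or range.

## Robot

A 6-joint arm with a two-finger parallel gripper is mounted at the origin on the work surface. World frame = base frame: x ahead of the robot, y to its left, z up, the work surface at z = 0. Lengths are in m, angles in rad, forces in N, time in s.
With the tool pointing down it reaches from about 0.35 to 0.775 m from the base axis. Payload 7.3 kg.
Tool frame: the origin (TCP) lies at the very end of the fingers, on their centre line; the grasp point (between the pads) lies 19 mm behind it (robot.tcp_to_grasp is the distance from the TCP to the grasp point, in m); z points along the fingers, y is the direction in which the jaws open and shut (so a half turn about z gives the same grasp; the last joint's range is limited). The gripper opens to 92 mm and grips with 3 to 60 N. Pads are 19 mm wide; open, the fingers measure 130 mm over their backs; the gripper's body (75 mm by 190 mm) begins 47 mm behind the grasp point.
Start: joints at [-1.464, 0.342, 1.524, -0, 1.275, -0.146], TCP at [0.131, -0.508, 0.227] pointing down, gripper open.
Joint ranges: [-2.53, 2.53], [-0.77, 2.02], [0.04, 2.7], [-1, 4.14], [0.28, 2.66], [-3.11, 3.11]. Speed limits (rad/s): [2.57, 2.57, 3.14, 3.14, 3.14, 3.14].

## Interface

Orientations are given as [roll, pitch, yaw] about the fixed x, y, z axes, in that order (R = Rz(yaw) Ry(pitch) Rx(roll)).
In Python, from cell import robot gives the robot as it stands.
- The arm moves only by the tool arm_command, never from a script. Its argument "motion" is a list that holds one entry, the list of rows, each a list of 7 numbers: the turn, a rotation vector about the tool's x, y, z in units of 90 degrees (1.0 is 90 degrees), then the shift along the tool's x, y, z in units of 30 cm (1.0 is 30 cm), then the opening, from -1 (shut) to 1 (fully open). In form: [[[wx, wy, wz, tx, ty, tz, grip], ...]]. A call has 1 to 8 rows; each row is the pose to reach, as a shift and turn from the pose commanded when the call began, along the tool's axes at that moment; what a row does not reach only later rows make up. A row lasts 1/10 s, in which the tool goes at most 50 mm and 8.59 degrees, less where a joint would pass 70% of its speed; a pose out of reach is approached as far as the arm can. A call with a number of a shift or a turn outside -1 to 1 is refused whole. A call with a gripper value outside its range is refused whole. The fingers move at their own pace and stop on an object; "grip_force" is the grip in N (left out, the last holds). Time passes only in rows, so rows that repeat a pose let the fingers close. It gives the time, the measured TCP pose, the force and the opening at its end, in the units of the state.
- robot.observe(): the state, without advancing time (a new reading comes with each control period).
- robot.read_camera(name): name is "scene" or "side" or "wrist"; returns a dict with "image" (480x640x3 uint8, red, green, blue), "z_map" (480x640 float32, m along the optical axis (not along the pixel's ray), 0 where there is no reading), "fov_y" (degrees; the focal length in pixels is half the picture's height over the tangent of half this angle, whatever the lens; pixels are square), "cx", "cy" (the principal point, pixels), "cam_to_world" (4x4, takes a point from camera to world coordinates). Camera axes: x right, y down, z forward; pixel columns grow to the right and rows downward; lengths in m; the calibration is good to about 2 mm. The wrist camera is an equidistant fisheye: a pixel r from the principal point sees the ray r / f radians off the axis. A picture is of the moment at which its call begins.
- robot.hand_in(): hands the job in, once; it reports no verdict.
The state is a dict: "time": time; "qpos": joint angles; "qvel": joint speeds; "joint_efforts": joint torques, N m; "tool_pos": TCP position; "tool_rot": TCP orientation; "contact_force": force on the tool from outside, world axes, zero at the start; "torque": the same for the moment, N m; "opening": finger opening in m.
Only numpy, scipy, OpenCV 4.12 (cv2) and the standard library are available. Lean on these libraries where they do the work, as an engineer would, in place of code of your own. Each camera call takes 0.05 s, during which the arm holds its last target.

## Working session

There is one attempt and no reset: what is moved stays moved. The work goes in short steps, Python scripts to look and compute and a tool call to move; the robot and the scene stay as the last step left them, time stands still between calls to the robot, and variables do not carry over. Pictures are saved under pics/ and viewed, and the job is handed in when it is done.

Besides the shell and the picture viewer there is one more tool, called after ">>>" as name(argument=value, ...) on one line, values as JSON. arm_command: Moves the arm, as the interface text tells. Its arguments: {"type":"object","properties":{"motion":{"type":"array"},"grip_force":{"type":"number"}},"required":["motion"]}

```bash
mkdir -p pics; ls; cat > h.py <<'E'
import numpy as np,cv2
from cell import robot
def cam(n,save=None):
    d=robot.read_camera(n)
    if save: cv2.imwrite('pics/'+save,cv2.cvtColor(d['image'],cv2.COLOR_RGB2BGR))
    return d
def f(d): return 240/np.tan(np.radians(d['fov_y'])/2)
def ray(d,u,v):
    F=f(d);T=np.array(d['cam_to_world']);r=np.array([(u-d['cx'])/F,(v-d['cy'])/F,1.])
    return T[:3,3],T[:3,:3]@r
def onz(d,u,v,z):
    o,r=ray(d,u,v);return o+r*(z-o[2])/r[2]
def proj(d,p):
    T=np.linalg.inv(np.array(d['cam_to_world']));q=T[:3,:3]@np.array(p)+T[:3,3]
    return d['cx']+f(d)*q[0]/q[2],d['cy']+f(d)*q[1]/q[2]
E
python3 - <<'E'
from h import *
print(robot.observe())
for n in('scene','side','wrist'):
    d=cam(n,n+'0.png');print(n,d['fov_y'],d['cx'],d['cy'],np.round(d['cam_to_world'],3).tolist())
    np.save(n+'0.npy',d,allow_pickle=True)
E
```

```text
pics
{'time': 0.0, 'qpos': array([-1.46400545e+00,  3.42714022e-01,  1.52502006e+00,  1.34100701e-05,
        1.27538314e+00, -1.46019701e-01]), 'qvel': array([ 6.00708187e-04,  2.66919896e-04,  4.09647193e-07,  1.28286090e-03,
       -1.54056801e-04,  3.15165953e-04]), 'joint_efforts': array([-1.74886478e-03, -4.31247389e+01, -2.44218242e+01,  7.16342381e-02,
        5.59303060e-02, -1.20354375e-04]), 'tool_pos': array([ 0.1312883 , -0.50790238,  0.22604841]), 'tool_rot': array([-3.14008618e+00, -2.34513230e-04,  2.52806485e-01]), 'contact_force': array([-0.19297104,  0.11112617,  0.46591783]), 'torque': array([-0.00686266, -0.01126364,  0.0505978 ]), 'opening': 0.09199410601279878}
scene 51.94952950875551 319.97475802151047 245.74338505257631 [[0.719, 0.587, -0.372, 0.982], [0.695, -0.617, 0.37, -0.482], [-0.013, -0.524, -0.852, 1.056], [0.0, 0.0, 0.0, 1.0]]
side 55.62075158120924 313.4216114426495 245.55764453888904 [[-0.983, -0.117, 0.144, 0.373], [-0.184, 0.694, -0.696, 0.911], [-0.018, -0.71, -0.704, 1.05], [0.0, 0.0, 0.0, 1.0]]
wrist 65.70646984690485 316.01831835970205 243.29973019343578 [[0.251, -0.92, -0.302, 0.212], [-0.968, -0.238, -0.078, -0.487], [-0.0, 0.311, -0.95, 0.386], [0.0, 0.0, 0.0, 1.0]]
```

View pics/scene0.png

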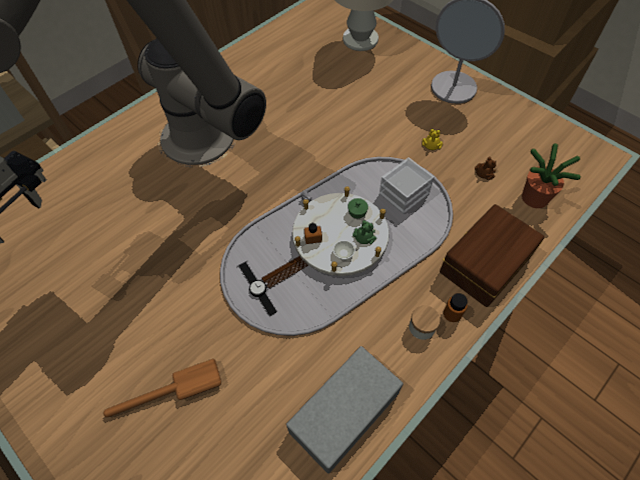

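View pics/side0.png

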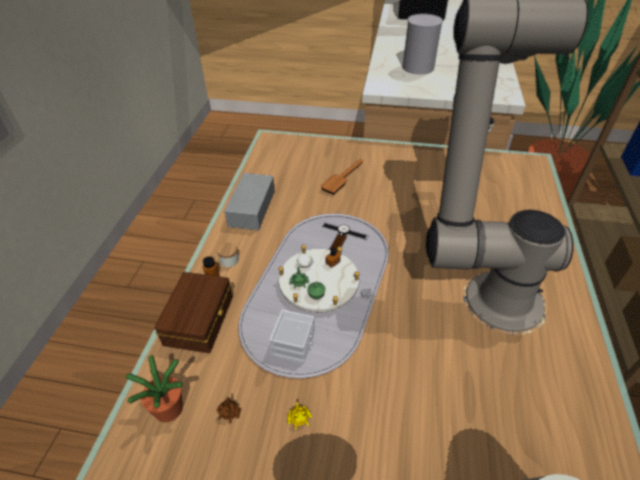

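The scene view shows the platter near (341,233), the green frog at (364,233), the pot at (358,208) and six brass posts. In the side view the pointer is near (366,293).

```bash
python3 - <<'E'
import numpy as np,cv2
for n,(u0,v0,w,h) in {'scene':(275,165,140,120),'side':(240,215,160,130)}.items():
    d=np.load(n+'0.npy',allow_pickle=True).item()
    c=cv2.resize(d['image'][v0:v0+h,u0:u0+w],None,fx=5 if n=='scene' else 4.6,fy=5 if n=='scene' else 4.6,interpolation=cv2.INTER_CUBIC)
    cv2.imwrite(f'pics/{n}z.png',c[...,::-1])
E
```

```text
(no output)
```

View pics/scenez.png

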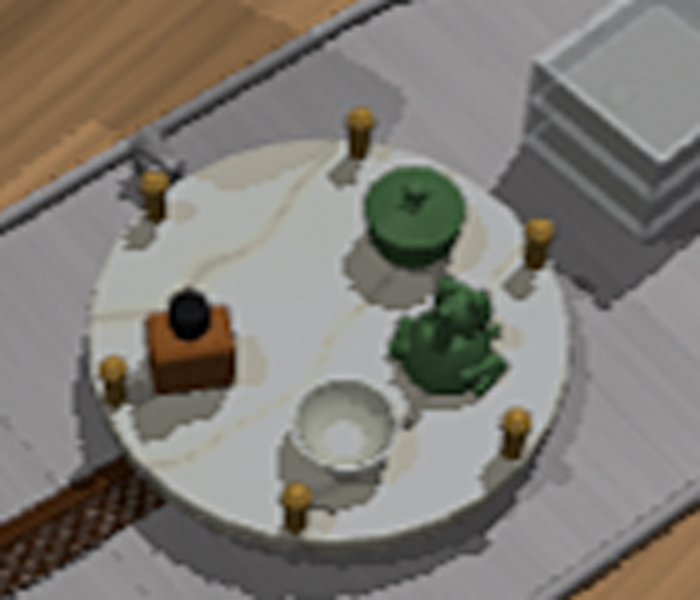

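View pics/sidez.png

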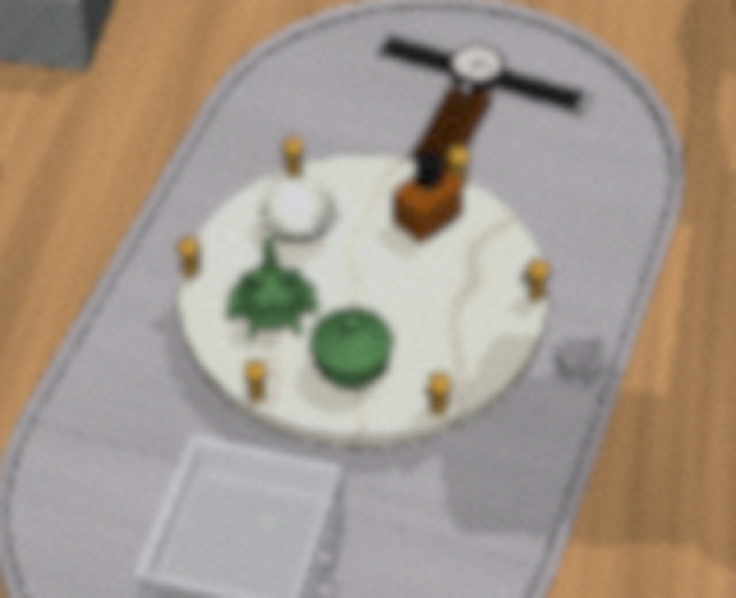

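```bash
python3 - <<'E'
from h import *
s=np.load('scene0.npy',allow_pickle=True).item();sd=np.load('side0.npy',allow_pickle=True).item()
def circ(P):
    A=np.c_[2*P[:,:2],np.ones(len(P))];x=np.linalg.lstsq(A,(P[:,:2]**2).sum(1),rcond=None)[0]
    return x[:2],np.sqrt(x[2]+x[:2]@x[:2])
S=[(155,180),(360,117),(540,230),(517,420),(297,493),(112,368)]
D=[(292,150),(188,249),(255,373),(438,385),(538,272),(458,157)]
for d,L,k,o in((s,S,5,(275,165)),(sd,D,4.6,(240,215))):
    P=np.array([onz(d,u/k+o[0]-.4,v/k+o[1]-.4,.060) for u,v in L])
    c,r=circ(P);print('c',c,r);print(np.c_[P[:,:2],np.degrees(np.arctan2(*(P[:,:2]-c).T[::-1]))].round(3).tolist())
# platter ellipse
for d,nm in((s,'s'),(sd,'d')):
    # tray mask / frog mask
    hsv=cv2.cvtColor(d['image'],cv2.COLOR_RGB2HSV)
    g=cv2.inRange(hsv,(50,80,20),(85,255,200))
    n,l,st,ce=cv2.connectedComponentsWithStats(g)
    for i in range(1,n):
        if st[i,4]>60: print(nm,st[i],ce[i].round(1),onz(d,*ce[i],.05).round(3))
print('pointer',[onz(s,275+u/5,165+v/5,.02).round(3) for u,v in((150,165),(160,165))],[onz(sd,240+u/4.6,215+v/4.6,.02).round(3) for u,v in((580,358),)])
# tray axis: depth-based mask? chest & platter centre
E
```

```text
c [0.53956946 0.02936176] 0.11209183814895977
[[0.428, 0.021, -175.659], [0.476, 0.121, 124.717], [0.588, 0.13, 64.248], [0.652, 0.039, 4.705], [0.604, -0.062, -54.987], [0.492, -0.073, -114.885]]
c [0.54114154 0.03427415] 0.11149249072877894
[[0.605, -0.056, -54.641], [0.653, 0.043, 4.632], [0.589, 0.135, 64.735], [0.478, 0.126, 124.511], [0.43, 0.025, -175.337], [0.494, -0.068, -114.565]]
s [531 144  49  41 658] [552.7 167.1] [0.818 0.553 0.05 ]
s [348 199  20  19 294] [357.4 207.8] [0.533 0.1   0.05 ]
s [353 221  23  23 334] [364.6 233.4] [0.597 0.054 0.05 ]
d [578   0  27  68 805] [591.1  28.8] [-0.691 -2.117  0.05 ]
d [589   0  42  91 864] [609.   44.8] [-0.73  -1.881  0.05 ]
d [556  53  25  63 926] [568.6  81.3] [-0.426 -1.385  0.05 ]
d [592  59  44  63 876] [611.4  90.5] [-0.599 -1.313  0.05 ]
d [536  64  14  47 310] [542.1  88.5] [-0.29  -1.288  0.05 ]
d [291 273  16  12 134] [298.6 279.3] [0.594 0.066 0.05 ]
d [309 283  15  15 174] [315.9 290.1] [0.537 0.097 0.05 ]
d [127 357  55  50 628] [154.8 383.3] [0.867 0.449 0.05 ]
pointer [array([0.399, 0.046, 0.02 ]), array([0.402, 0.05 , 0.02 ])] [array([0.396, 0.059, 0.02 ])]
```

```bash
python3 - <<'E'
from h import *
for n in('scene','side'):
    d=np.load(n+'0.npy',allow_pickle=True).item();z=d['z_map'];F=f(d)
    v,u=np.mgrid[:480,:640];T=np.array(d['cam_to_world'])
    P=np.stack([(u-d['cx'])/F*z,(v-d['cy'])/F*z,z],-1)@T[:3,:3].T+T[:3,3]
    P[z==0]=np.nan
    hsv=cv2.cvtColor(d['image'],cv2.COLOR_RGB2HSV)
    # platter top plane
    m=(hsv[...,1]<40)&(hsv[...,2]>150)&(np.hypot(P[...,0]-.54,P[...,1]-.032)<.12)
    print(n,'platter z',np.nanmedian(P[m][:,2]), 'table',np.nanmedian(P[(np.hypot(P[...,0]-.54,P[...,1]+.45)<.1)][:,2]))
    # tray = low saturation region near
    R=np.hypot(P[...,0]-.54,P[...,1]-.032)<.37
    t=((hsv[...,1]<45)&R&(P[...,2]<.11)).astype(np.uint8)
    t=cv2.morphologyEx(t,cv2.MORPH_OPEN,np.ones((3,3)))
    nn,l,st,ce=cv2.connectedComponentsWithStats(t);i=1+st[1:,4].argmax()
    c=max(cv2.findContours((l==i).astype(np.uint8),0,1)[0],key=cv2.contourArea)[:,0]
    W=np.array([onz(d,a,b,.012)[:2] for a,b in c])
    h=cv2.convexHull((W*1000).astype(np.float32))
    print('rect',cv2.minAreaRect(h),'ell',cv2.fitEllipse(h))
    g=cv2.inRange(hsv,(50,80,20),(85,255,200))>0
    for cx,cy in((.597,.06),(.535,.1)):
        q=P[g&(np.hypot(P[...,0]-cx,P[...,1]-cy)<.035)]
        print('green',len(q),q.mean(0).round(4),q.min(0).round(3),q.max(0).round(3))
    q=P[(np.hypot(P[...,0]-.405,P[...,1]-.05)<.03)&(P[...,2]>.016)&(P[...,2]<.045)]
    print('ptr',len(q),q.round(3).tolist()[:25])
E
```

```text
scene platter z 0.03389674382571095 table 0.0009415279926900944
rect ((541.6561279296875, 26.499237060546875), (645.2086181640625, 348.7403259277344), 80.64659118652344) ell ((542.1260986328125, 25.81171226501465), (403.8030700683594, 664.0471801757812), 170.61569213867188)
green 332 [0.5996 0.0503 0.0575] [0.571 0.03  0.035] [0.623 0.083 0.09 ]
green 289 [0.5399 0.0909 0.0653] [0.514 0.07  0.032] [0.559 0.119 0.083]
ptr 112 [[0.385, 0.057, 0.032], [0.389, 0.056, 0.036], [0.389, 0.06, 0.032], [0.386, 0.049, 0.036], [0.387, 0.051, 0.035], [0.388, 0.054, 0.033], [0.39, 0.056, 0.033], [0.39, 0.059, 0.029], [0.384, 0.047, 0.032], [0.386, 0.048, 0.032], [0.388, 0.05, 0.032], [0.391, 0.051, 0.034], [0.393, 0.052, 0.035], [0.393, 0.056, 0.032], [0.386, 0.044, 0.032], [0.387, 0.047, 0.03], [0.391, 0.047, 0.033], [0.391, 0.05, 0.031], [0.393, 0.053, 0.03], [0.396, 0.053, 0.032], [0.395, 0.057, 0.028], [0.381, 0.045, 0.022], [0.385, 0.045, 0.026], [0.39, 0.044, 0.032], [0.392, 0.046, 0.031]]
side platter z 0.03323235331898844 table -0.00023451533287022208
rect ((541.51513671875, 34.61743164062
[... 188 characters left out ...]
0741 0.0595] [0.573 0.054 0.037] [0.616 0.086 0.08 ]
green 173 [0.534  0.1106 0.0662] [0.515 0.089 0.049] [0.556 0.127 0.082]
ptr 99 [[0.424, 0.027, 0.035], [0.429, 0.033, 0.033], [0.426, 0.033, 0.033], [0.423, 0.033, 0.034], [0.432, 0.038, 0.033], [0.429, 0.038, 0.034], [0.426, 0.036, 0.032], [0.423, 0.034, 0.03], [0.434, 0.043, 0.034], [0.431, 0.04, 0.031], [0.428, 0.042, 0.034], [0.426, 0.039, 0.031], [0.423, 0.036, 0.028], [0.433, 0.05, 0.037], [0.431, 0.043, 0.03], [0.428, 0.046, 0.035], [0.425, 0.048, 0.037], [0.423, 0.034, 0.021], [0.433, 0.051, 0.035], [0.43, 0.047, 0.03], [0.427, 0.049, 0.034], [0.424, 0.05, 0.035], [0.433, 0.053, 0.032], [0.43, 0.054, 0.034], [0.427, 0.052, 0.033]]
```

```bash
cat >> h.py <<'E'
from scipy.spatial.transform import Rotation as Ro
C=np.array([.5408,.031])
def to(pos,yawdeg):
    s=robot.observe();R=Ro.from_euler('xyz',s['tool_rot']);G=Ro.from_euler('xyz',[np.pi,0,np.radians(yawdeg)])
    print('t',s['time'],s['tool_pos'].round(4),np.degrees(s['tool_rot']).round(2),'F',s['contact_force'].round(2),'op',s['opening'])
    print('turn',((R.inv()*G).as_rotvec()/(np.pi/2)).round(4),'shift',(R.inv().apply(np.array(pos)-s['tool_pos'])/.3).round(4))
def ph(phi,r=.120,z=.045): 
    a=np.radians(phi);to([*(C+r*np.array([np.cos(a),np.sin(a)])),z],phi)
def where():
    s=robot.observe();e=s['tool_pos'][:2]-C
    print('t',round(s['time'],2),'tool r,phi',np.hypot(*e).round(4),np.degrees(np.arctan2(e[1],e[0])).round(2),'z',s['tool_pos'][2].round(4),'yaw',np.degrees(s['tool_rot'][2]).round(2),'F',s['contact_force'].round(2))
E
python3 -c "
from h import *
ph(-25,z=.18)"
```

```text
t 0.15 [ 0.1313 -0.508   0.2262] [-1.7994e+02 -1.0000e-02  1.4480e+01] F [ 0.12 -0.85 -0.32] op 0.09151709609996037
turn [-7.000e-04  1.000e-04  4.387e-01] shift [ 2.0796 -1.1438  0.1557]
```

>>> arm_command(motion=[[[0, 0, 0.06, 0.13, -0.07, 0, -1], [0, 0, 0.12, 0.26, -0.14, 0, -1], [0, 0, 0.18, 0.39, -0.21, 0, -1], [0, 0, 0.24, 0.52, -0.28, 0, -1], [0, 0, 0.3, 0.65, -0.36, 0, -1], [0, 0, 0.36, 0.78, -0.43, 0, -1], [0, 0, 0.42, 0.91, -0.5, 0, -1], [0, 0, 0.44, 0.99, -0.55, 0, -1]]])

```text
time: 0.95
tool_pos: [0.3792, -0.2721, 0.2266]
tool_rot: [-3.141, -0.0, -0.44]
contact_force: [-0.0, 0.1, -0.3]
opening: 0.0324
```

```bash
python3 -c "
from h import *
ph(-25,z=.15)"
```

```text
t 0.95 [ 0.3792 -0.2721  0.2266] [-179.97   -0.    -25.19] F [-0.    0.07 -0.26] op 0.03236544927168199
turn [-0.0003 -0.     -0.0022] shift [ 0.4573 -1.1447  0.256 ]
```

>>> arm_command(motion=[[[0, 0, 0, 0.06, -0.14, 0, -1], [0, 0, 0, 0.12, -0.28, 0, -1], [0, 0, 0, 0.18, -0.42, 0, -1], [0, 0, 0, 0.24, -0.57, 0.03, -1], [0, 0, 0, 0.3, -0.72, 0.08, -1], [0, 0, 0, 0.36, -0.86, 0.13, -1], [0, 0, 0, 0.4, -0.97, 0.18, -1], [0, 0, 0, 0.41, -1.0, 0.2, -1]]])

```text
time: 1.75
tool_pos: [0.6173, -0.0517, 0.1642]
tool_rot: [3.142, 0.003, -0.435]
contact_force: [-0.2, 0.2, 1.2]
opening: 0.0003
```

```bash
python3 -c "
from h import *
ph(-25,z=.10)
d=cam('scene','s1.png');cam('wrist','w1.png')
cv2.imwrite('pics/s1z.png',cv2.resize(d['image'][130:300,230:440],None,fx=3.5,fy=3.5)[...,::-1])"
```

```text
t 1.75 [ 0.6173 -0.0517  0.1642] [ 1.800e+02  1.700e-01 -2.493e+01] F [-0.21  0.2   1.23] op 0.0003434204690335858
turn [0.     0.0019 0.0008] shift [ 0.0533 -0.1421  0.2137]
```

View pics/s1z.png

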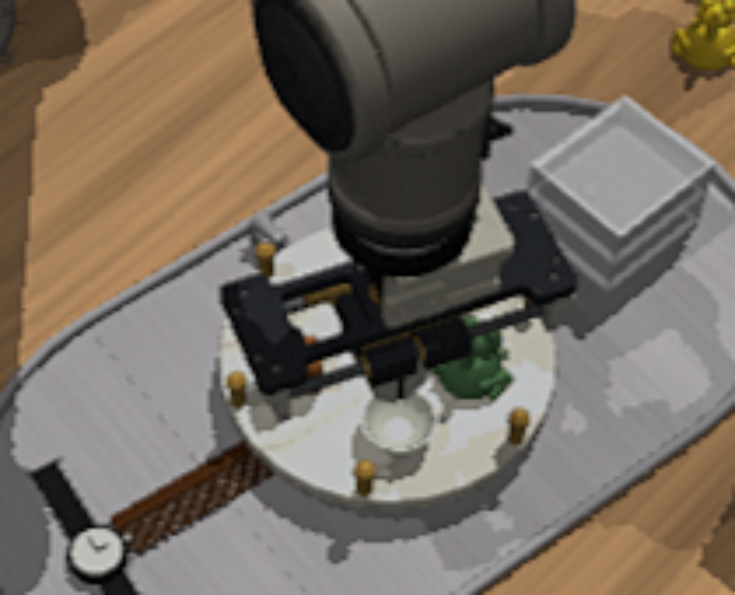

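View pics/w1.png

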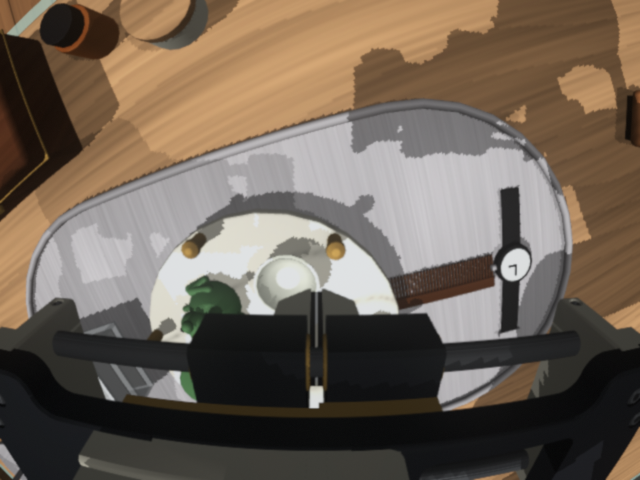

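>>> arm_command(motion=[[[0, 0, 0, 0.03, -0.07, 0.02, -1], [0, 0, 0, 0.06, -0.13, 0.08, -1], [0, 0, 0, 0.06, -0.142, 0.16, -1], [0, 0, 0, 0.06, -0.142, 0.24, -1], [0, 0, 0, 0.06, -0.142, 0.31, -1], [0, 0, 0, 0.06, -0.142, 0.36, -1], [0, 0, 0, 0.06, -0.142, 0.38, -1], [0, 0, 0, 0.06, -0.142, 0.38, -1]]])

```text
time: 2.65
tool_pos: [0.6503, -0.0247, 0.0527]
tool_rot: [3.141, 0.001, -0.439]
contact_force: [-0.0, 0.4, 1.0]
opening: 0.0006
```

```bash
python3 -c "
from h import *
where()
d=cam('scene','s2.png');w=cam('wrist','w2.png')
cv2.imwrite('pics/s2z.png',cv2.resize(d['image'][130:300,230:440],None,fx=3.5,fy=3.5)[...,::-1])"
```

```text
t 2.65 tool r,phi 0.1229 -26.96 z 0.0527 yaw -25.17 F [-0.01  0.39  1.02]
```

View pics/s2z.png

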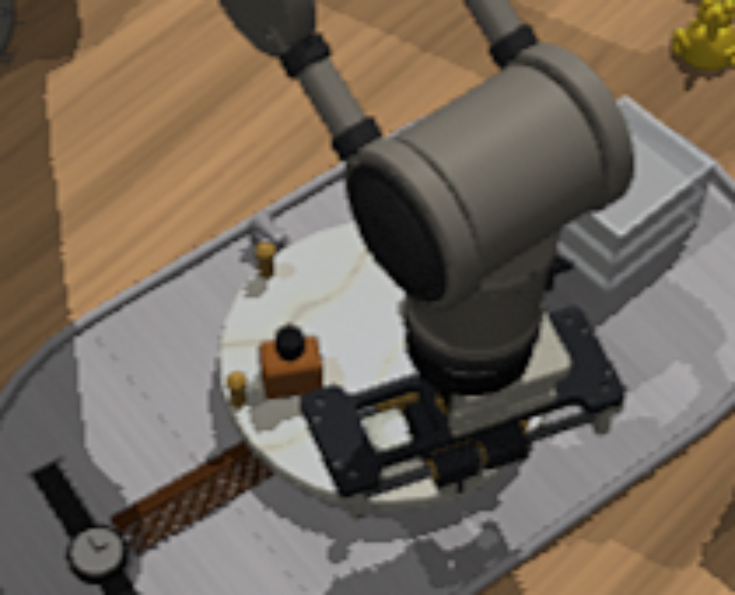

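View pics/w2.png

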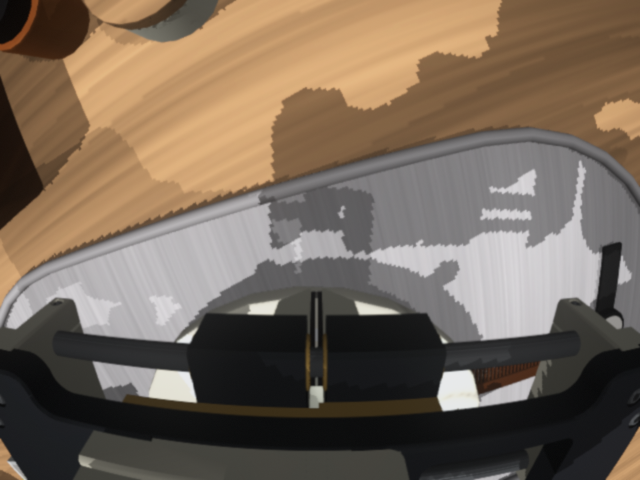

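>>> arm_command(motion=[[[0, 0, -0.03, 0, -0.02, 0, -1], [0, 0, -0.07, -0.003, -0.05, 0, -1], [0, 0, -0.11, -0.007, -0.077, 0.005, -1], [0, 0, -0.14, -0.011, -0.099, 0.005, -1], [0, 0, -0.16, -0.015, -0.113, 0.005, -1], [0, 0, -0.175, -0.018, -0.123, 0.005, -1], [0, 0, -0.185, -0.02, -0.13, 0.005, -1], [0, 0, -0.195, -0.022, -0.137, 0.005, -1]]])

```text
time: 3.55
tool_pos: [0.6623, 0.016, 0.0515]
tool_rot: [3.141, -0.0, -0.131]
contact_force: [1.3, -0.5, -0.0]
opening: 0.0005
```

```bash
python3 -c "
from h import *
where()"
```

```text
t 3.55 tool r,phi 0.1224 -7.03 z 0.0515 yaw -7.53 F [ 1.29 -0.48 -0.03]
```

>>> arm_command(motion=[[[0, 0, -0.017, 0, -0.011, 0, -1], [0, 0, -0.033, -0.001, -0.021, 0, -1], [0, 0, -0.056, -0.002, -0.036, 0, -1], [0, 0, -0.083, -0.003, -0.053, 0, -1], [0, 0, -0.117, -0.007, -0.074, 0, -1], [0, 0, -0.15, -0.011, -0.095, 0, -1], [0, 0, -0.183, -0.017, -0.116, 0, -1], [0, 0, -0.217, -0.023, -0.136, 0, -1]]])

```text
time: 4.35
tool_pos: [0.6606, 0.0579, 0.0512]
tool_rot: [3.141, 0.0, 0.213]
contact_force: [0.1, -1.2, 1.5]
opening: 0.0005
```

```bash
python3 -c "
from h import *
where()
d=cam('scene','s3.png');w=cam('side','d3.png')
cv2.imwrite('pics/d3z.png',cv2.resize(w['image'][200:350,220:400],None,fx=4,fy=4)[...,::-1])"
```

```text
t 4.35 tool r,phi 0.1228 12.64 z 0.0512 yaw 12.18 F [ 0.05 -1.17  1.5 ]
```

View pics/d3z.png

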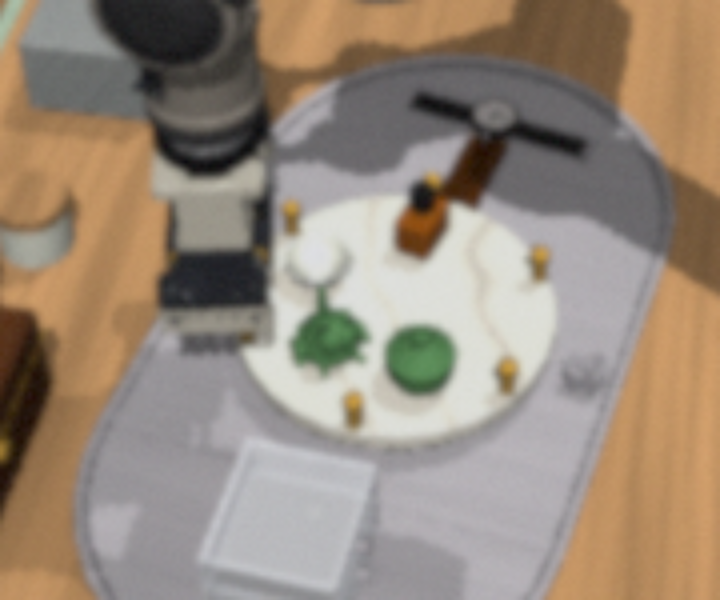

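>>> arm_command(motion=[[[0, 0, -0.033, -0.001, -0.021, 0, -1], [0, 0, -0.072, -0.003, -0.046, 0, -1], [0, 0, -0.111, -0.007, -0.071, 0, -1], [0, 0, -0.156, -0.013, -0.099, 0, -1], [0, 0, -0.2, -0.021, -0.126, 0, -1], [0, 0, -0.244, -0.031, -0.153, 0, -1], [0, 0, -0.289, -0.043, -0.179, 0, -1], [0, 0, -0.333, -0.057, -0.205, 0, -1]]])

```text
time: 5.25
tool_pos: [0.6313, 0.1141, 0.0512]
tool_rot: [3.141, -0.0, 0.734]
contact_force: [0.9, -0.5, -0.3]
opening: 0.0001
```

```bash
python3 -c "
from h import *
where()"
```

```text
t 5.25 tool r,phi 0.1229 42.54 z 0.0512 yaw 42.05 F [ 0.94 -0.52 -0.35]
```

>>> arm_command(motion=[[[0, 0, -0.044, -0.001, -0.029, 0, -1], [0, 0, -0.089, -0.004, -0.057, 0, -1], [0, 0, -0.133, -0.01, -0.085, 0, -1], [0, 0, -0.178, -0.017, -0.113, 0, -1], [0, 0, -0.222, -0.026, -0.14, 0, -1], [0, 0, -0.267, -0.036, -0.167, 0, -1], [0, 0, -0.311, -0.049, -0.192, 0, -1], [0, 0, -0.356, -0.064, -0.217, 0, -1]]])

```text
time: 6.05
tool_pos: [0.5736, 0.1498, 0.0513]
tool_rot: [3.141, -0.0, 1.293]
contact_force: [1.2, -0.4, 0.4]
opening: 0.0007
```

```bash
python3 -c "
from h import *
where()"
```

```text
t 6.05 tool r,phi 0.1232 74.56 z 0.0513 yaw 74.09 F [ 1.16 -0.44  0.41]
```

>>> arm_command(motion=[[[0, 0, -0.044, -0.001, -0.029, 0, -1], [0, 0, -0.089, -0.004, -0.057, 0, -1], [0, 0, -0.133, -0.01, -0.085, 0, -1], [0, 0, -0.178, -0.017, -0.113, 0, -1], [0, 0, -0.222, -0.026, -0.14, 0, -1], [0, 0, -0.267, -0.036, -0.167, 0, -1], [0, 0, -0.311, -0.049, -0.192, 0, -1], [0, 0, -0.356, -0.064, -0.217, 0, -1]]])

```text
time: 6.85
tool_pos: [0.5056, 0.1493, 0.0514]
tool_rot: [3.141, -0.0, 1.852]
contact_force: [0.2, 0.6, 1.1]
opening: 0.0006
```

```bash
python3 -c "
from h import *
where()"
```

```text
t 6.85 tool r,phi 0.1234 106.56 z 0.0514 yaw 106.14 F [0.18 0.56 1.09]
```

>>> arm_command(motion=[[[0, 0, -0.039, -0.001, -0.025, 0, -1], [0, 0, -0.072, -0.003, -0.047, 0, -1], [0, 0, -0.1, -0.006, -0.064, 0, -1], [0, 0, -0.122, -0.009, -0.078, 0, -1], [0, 0, -0.139, -0.012, -0.089, 0, -1], [0, 0, -0.15, -0.014, -0.096, 0, -1], [0, 0, -0.161, -0.016, -0.103, 0, -1], [0, 0, -0.167, -0.017, -0.106, 0, -1]]])

```text
time: 7.65
tool_pos: [0.4765, 0.1354, 0.0513]
tool_rot: [3.141, 0.0, 2.113]
contact_force: [-0.0, 1.0, 0.6]
opening: 0.0001
```

```bash
python3 -c "
from h import *
where()
for n in('scene','side'):
    d=cam(n); np.save(n+'4.npy',d,allow_pickle=True)
    cv2.imwrite('pics/'+n+'4z.png',cv2.resize(d['image'][150:300,260:420] if n=='scene' else d['image'][210:350,230:400],None,fx=4.2,fy=4.2)[...,::-1])"
```

```text
t 7.65 tool r,phi 0.1226 121.65 z 0.0513 yaw 121.08 F [-0.02  1.    0.63]
```

View pics/scene4z.png

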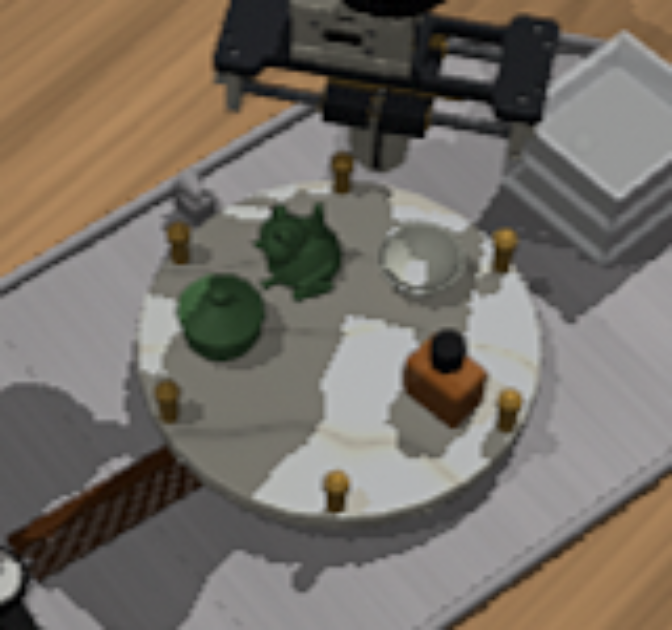

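View pics/side4z.png

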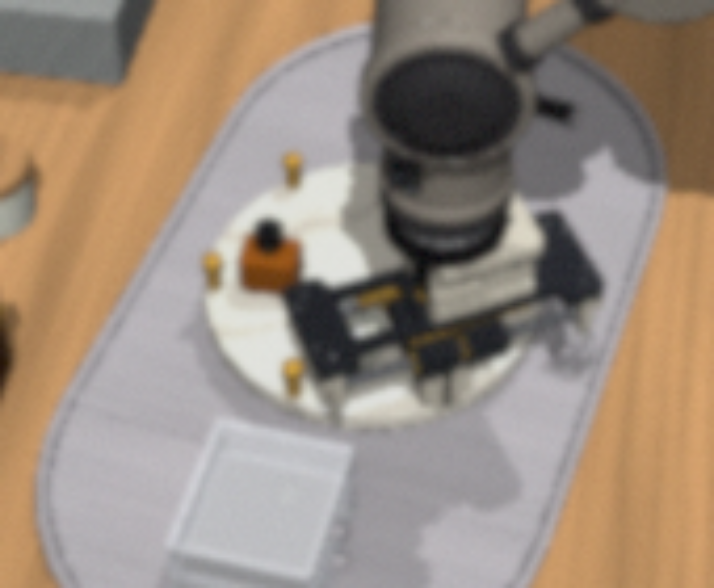

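```bash
cat >> h.py <<'E'
def circ(P):
    A=np.c_[2*P[:,:2],np.ones(len(P))];x=np.linalg.lstsq(A,(P[:,:2]**2).sum(1),rcond=None)[0]
    return x[:2],np.sqrt(x[2]+x[:2]@x[:2])
def posts(d,L,k,o):
    P=np.array([onz(d,u/k+o[0]-.4,v/k+o[1]-.4,.060) for u,v in L])
    c,r=circ(P);a=np.degrees(np.arctan2(*(P[:,:2]-c).T[::-1]))
    z=np.exp(1j*np.radians(a*6)).mean();print('c',c.round(4),r.round(4),'ang',a.round(1),'mod60',np.degrees(np.angle(z))/6)
    return c
def pts(d):
    z=d['z_map'];F=f(d);v,u=np.mgrid[:480,:640];T=np.array(d['cam_to_world'])
    P=np.stack([(u-d['cx'])/F*z,(v-d['cy'])/F*z,z],-1)@T[:3,:3].T+T[:3,3];P[z==0]=np.nan
    return P,cv2.cvtColor(d['image'],cv2.COLOR_RGB2HSV)
def greens(d,c):
    P,h=pts(d);g=cv2.inRange(h,(45,60,15),(90,255,220))
    n,l,st,ce=cv2.connectedComponentsWithStats(g)
    for i in range(1,n):
        q=P[l==i];q=q[np.isfinite(q[:,0])]
        if len(q)>40 and np.hypot(*(q.mean(0)[:2]-c))<.12:
            q=q[(q[:,2]>.038)&(q[:,2]<.1)];e=q[:,:2]-c
            m=cv2.minEnclosingCircle((e*1000).astype(np.float32));mc=np.array(m[0])
            print(st[i],'mean',q.mean(0).round(3),'ang',np.degrees(np.arctan2(*e.mean(0)[::-1])).round(1),'encl',mc.round(1),round(m[1],1),'ang',np.degrees(np.arctan2(mc[1],mc[0])).round(1),'r',np.hypot(*mc).round(1),'topcentre',(q[q[:,2]>q[:,2].max()-.008]).mean(0).round(3))
E
python3 - <<'E'
from h import *
L=lambda n:np.load(n+'.npy',allow_pickle=True).item()
c=posts(L('scene0'),[(155,180),(360,117),(540,230),(517,420),(297,493),(112,368)],5,(275,165));greens(L('scene0'),c)
c=posts(L('side0'),[(292,150),(188,249),(255,373),(438,385),(538,272),(458,157)],4.6,(240,215));greens(L('side0'),c)
c=posts(L('scene4'),[(342,162),(178,232),(167,390),(336,483),(510,400),(505,240)],4.2,(260,150));greens(L('scene4'),c)
E
```

```text
c [0.5396 0.0294] 0.1121 ang [-175.7  124.7   64.2    4.7  -55.  -114.9] mod60 4.689851558866127
[348 199  20  20 303] mean [0.54  0.091 0.065] ang 89.9 encl [-3.5 65.4] 24.5 ang 93.1 r 65.5 topcentre [0.535 0.095 0.08 ]
[353 220  23  24 347] mean [0.599 0.05  0.058] ang 19.4 encl [55.2 27. ] 28.1 ang 26.1 r 61.5 topcentre [0.595 0.047 0.086]
c [0.5411 0.0343] 0.1115 ang [ -54.6    4.6   64.7  124.5 -175.3 -114.6] mod60 4.889032907613939
[290 270  18  16 168] mean [0.592 0.073 0.059] ang 37.0 encl [53.4 31.1] 25.0 ang 30.2 r 61.8 topcentre [0.591 0.071 0.075]
[308 283  17  16 203] mean [0.534 0.11  0.065] ang 95.2 encl [-5.8 70.8] 23.4 ang 94.7 r 71.0 topcentre [0.536 0.102 0.079]
c [0.5407 0.0282] 0.112 ang [ 132.  -168.2 -108.8  -48.3   12.    71.8] mod60 11.76289180414811
[321 199  20  22 306] mean [0.493 0.046 0.059] ang 159.9 encl [-54.   19.8] 27.0 ang 159.8 r 57.5 topcentre [0.493 0.061 0.085]
[303 215  20  21 322] mean [ 0.495 -0.023  0.065] ang -132.1 encl [-50.2 -47.6] 25.2 ang -136.5 r 69.2 topcentre [ 0.49 -0.02  0.08]
```

>>> arm_command(motion=[[[0, 0, -0.008, 0, -0.005, 0, -1], [0, 0, -0.02, -0.001, -0.013, 0, -1], [0, 0, -0.037, -0.002, -0.024, 0, -1], [0, 0, -0.054, -0.003, -0.035, 0, -1], [0, 0, -0.071, -0.004, -0.046, 0, -1], [0, 0, -0.085, -0.006, -0.055, 0, -1], [0, 0, -0.095, -0.008, -0.061, 0, -1], [0, 0, -0.1, -0.009, -0.064, 0, -1]]])

```text
time: 8.55
tool_pos: [0.4612, 0.1231, 0.0512]
tool_rot: [-3.141, 0.0, 2.27]
contact_force: [-0.2, 0.6, 1.3]
opening: 0.0005
```

```bash
python3 -c "
from h import *
where()
for n in('scene',):
    d=cam(n); np.save(n+'5.npy',d,allow_pickle=True)
    greens(d,np.array([.5407,.0282]))
    cv2.imwrite('pics/'+n+'5z.png',cv2.resize(d['image'][150:300,260:420] if n=='scene' else d['image'][210:350,230:400],None,fx=4.2,fy=4.2)[...,::-1])"
```

```text
t 8.55 tool r,phi 0.1217 130.83 z 0.0512 yaw 130.08 F [-0.21  0.59  1.31]
[303 200  35  40 632] mean [0.496 0.001 0.062] ang -148.9 encl [-43.2 -23.9] 58.1 ang -151.0 r 49.3 topcentre [0.493 0.011 0.083]
```

View pics/scene5z.png

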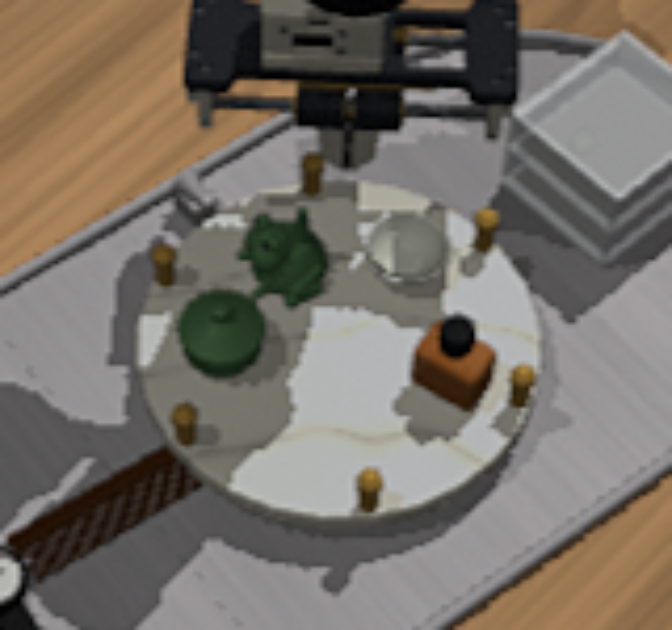

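```bash
python3 -c "
from h import *
to([.504,-.02,.23],130)
L=np.load('scene5.npy',allow_pickle=True).item()
posts(L,[(312,163),(163,255),(183,415),(370,480),(523,377),(486,220)],4.2,(260,150))"
```

```text
t 8.6 [0.4612 0.1231 0.0512] [-179.99    0.    130.09] F [ 0.57  0.68 -0.05] op 0.0001498079050041993
turn [-0.0002  0.      0.001 ] shift [-0.4568 -0.1981 -0.5961]
c [0.5405 0.0279] 0.1119 ang [ 141.2 -158.7  -98.9  -38.4   21.    81. ] mod60 21.207109707704944
```

>>> arm_command(motion=[[[0, 0, 0, 0, 0.03, 0, -1], [0, 0, 0, 0, 0.05, 0, -1], [0, 0, 0, 0, 0.05, -0.1, -1], [0, 0, 0, 0, 0.05, -0.26, -1], [0, 0, 0, -0.1, 0, -0.4, -1], [0, 0, 0, -0.22, -0.07, -0.5, -1], [0, 0, 0, -0.36, -0.14, -0.58, -1], [0, 0, 0, -0.46, -0.2, -0.6, -1]]])

```text
time: 9.4
tool_pos: [0.5061, -0.0225, 0.2342]
tool_rot: [3.138, 0.004, 2.27]
contact_force: [0.5, 0.2, 0.4]
opening: 0.0006
```

>>> arm_command(motion=[[[0, 0, 0, 0, 0, 0, -1], [0, 0, 0, 0, 0, 0, -1]]])

```text
time: 9.6
tool_pos: [0.5045, -0.0214, 0.2311]
tool_rot: [3.141, -0.0, 2.268]
contact_force: [0.2, 0.6, -0.7]
opening: 0.0003
```

```bash
python3 -c "
from h import *
where()
for n in('wrist','side'):
    d=cam(n,n+'6.png'); np.save(n+'6.npy',d,allow_pickle=True)"
```

```text
t 9.6 tool r,phi 0.0637 -124.68 z 0.2311 yaw 129.92 F [ 0.16  0.6  -0.7 ]
```

View pics/wrist6.png

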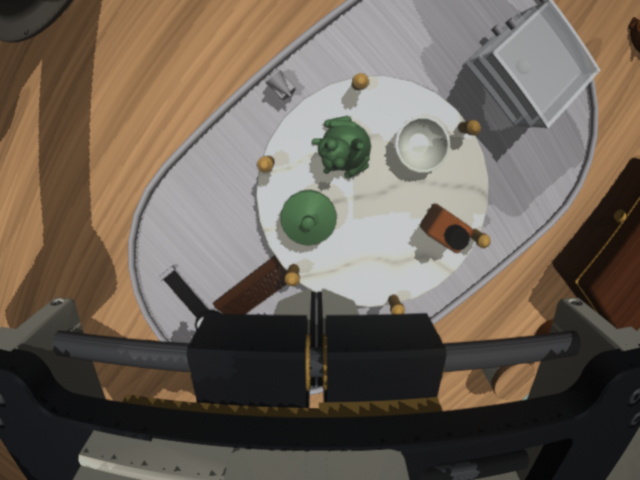

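The wrist view shows all six posts, the pointer near (282,87) and the frog near (344,146), which is almost on the line from the pointer to the centre.

```bash
cat >> h.py <<'E'
def fray(d,u,v):
    F=f(d);T=np.array(d['cam_to_world']);x,y=u-d['cx'],v-d['cy'];r=np.hypot(x,y);t=r/F
    return T[:3,3],T[:3,:3]@np.array([np.sin(t)*x/r,np.sin(t)*y/r,np.cos(t)])
def fonz(d,u,v,z):
    o,r=fray(d,u,v);return o+r*(z-o[2])/r[2]
E
python3 - <<'E'
from h import *
d=np.load('wrist6.npy',allow_pickle=True).item()
cv2.imwrite('pics/w6z.png',cv2.resize(d['image'][60:200,240:410],None,fx=4.5,fy=4.5,interpolation=cv2.INTER_CUBIC)[...,::-1])
P=np.array([fonz(d,*p,.062) for p in((361,81),(473,127),(484,241),(398,308),(292,276),(265,163))])
c,r=circ(P);print(c,r,np.degrees(np.arctan2(*(P[:,:2]-c).T[::-1])).round(1))
# platter rim
h=cv2.cvtColor(d['image'],cv2.COLOR_RGB2HSV)
g=cv2.inRange(h,(45,60,15),(90,255,220));n,l,st,ce=cv2.connectedComponentsWithStats(g)
for i in range(1,n):
    if st[i,4]>300:
        cn=max(cv2.findContours((l==i).astype(np.uint8),0,1)[0],key=cv2.contourArea)
        mc,_=cv2.minEnclosingCircle(cn)
        for nm,p in(('cen',ce[i]),('enc',mc)):
            for z in(.05,.06):
                q=fonz(d,*p,z)[:2];e=q-c;print(st[i],nm,np.round(p,1),z,q.round(4),np.degrees(np.arctan2(e[1],e[0])).round(1),np.hypot(*e).round(4))
for p in((282,87),(290,95),(275,80)):
    for z in(.026,.012):
        e=fonz(d,*p,z)[:2]-c;print('ptr',p,z,np.degrees(np.arctan2(e[1],e[0])).round(1),np.hypot(*e).round(4))
E
```

```text
[0.53976607 0.03003185] 0.11143611690562978 [ 141.6   81.3   20.7  -38.6  -99.4 -158.5]
[ 313  117   57   60 1981] cen [343.8 144.7] 0.05 [0.4794 0.0459] 165.3 0.0624
[ 313  117   57   60 1981] cen [343.8 144.7] 0.06 [0.4785 0.0458] 165.5 0.0632
[ 313  117   57   60 1981] enc [343.1 146.6] 0.05 [0.4801 0.0441] 166.7 0.0613
[ 313  117   57   60 1981] enc [343.1 146.6] 0.06 [0.4792 0.0441] 166.9 0.0622
[ 281  191   55   54 2290] cen [308.1 217.3] 0.05 [ 0.4983 -0.0275] -125.8 0.0709
[ 281  191   55   54 2290] cen [308.1 217.3] 0.06 [ 0.4969 -0.0254] -127.7 0.0701
[ 281  191   55   54 2290] enc [308.  217.5] 0.05 [ 0.4983 -0.0278] -125.6 0.0711
[ 281  191   55   54 2290] enc [308.  217.5] 0.06 [ 0.4969 -0.0257] -127.6 0.0703
ptr (282, 87) 0.026 171.3 0.1421
ptr (282, 87) 0.012 171.3 0.1441
ptr (290, 95) 0.026 171.1 0.131
ptr (290, 95) 0.012 171.1 0.1325
ptr (275, 80) 0.026 171.4 0.152
ptr (275, 80) 0.012 171.4 0.1543
```

View pics/w6z.png

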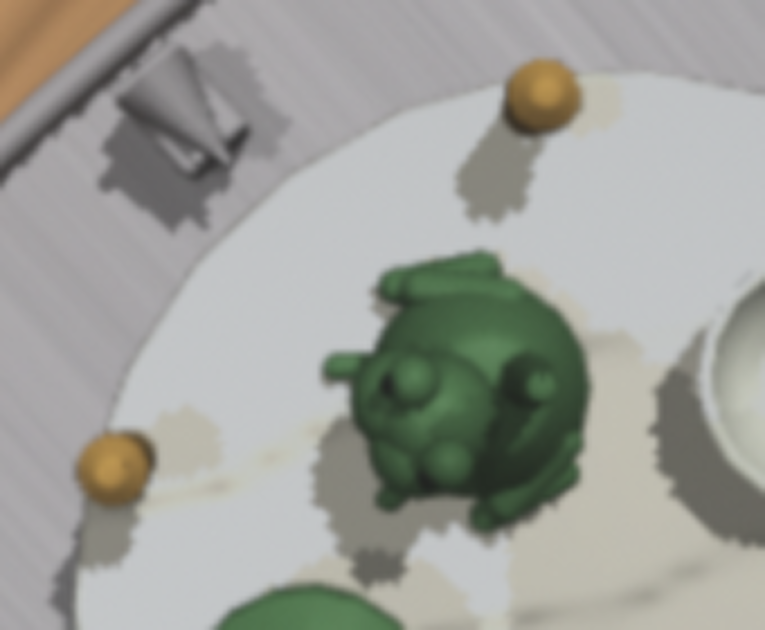

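```bash
python3 -c "
from h import *
ph(124,r=.1225,z=.051)"
```

```text
t 9.7 [ 0.5039 -0.02    0.2306] [-1.7996e+02 -7.0000e-02  1.3008e+02] F [-0.45 -0.52 -0.18] op 0.0005779107461262356
turn [-0.0005 -0.0008  0.0675] shift [0.4562 0.2471 0.599 ]
```

Reversing the path I came by: sideways first at height, then straight down.

>>> arm_command(motion=[[[0, 0, 0.0, 0.1, 0.05, 0, -1], [0, 0, 0.02, 0.22, 0.12, 0.03, -1], [0, 0, 0.05, 0.34, 0.19, 0.1, -1], [0, 0, 0.068, 0.43, 0.235, 0.2, -1], [0, 0, 0.068, 0.456, 0.247, 0.33, -1], [0, 0, 0.068, 0.456, 0.247, 0.45, -1], [0, 0, 0.068, 0.456, 0.247, 0.55, -1], [0, 0, 0.068, 0.456, 0.247, 0.598, -1]]])

```text
time: 10.5
tool_pos: [0.4703, 0.1329, 0.0488]
tool_rot: [-3.137, -0.002, 2.166]
contact_force: [-0.5, -0.4, -0.6]
opening: 0.0003
```

>>> arm_command(motion=[[[0, 0, 0, 0, 0, 0, -1], [0, 0, 0, 0, 0, 0, -1]]])

```text
time: 10.7
tool_pos: [0.4727, 0.1324, 0.0519]
tool_rot: [-3.141, -0.0, 2.164]
contact_force: [1.2, -0.7, 0.5]
opening: 0.0002
```

```bash
python3 -c "
from h import *
where();ph(135.8,r=.122,z=.051)"
```

```text
t 10.7 tool r,phi 0.1221 123.91 z 0.0519 yaw 124.01 F [ 1.17 -0.66  0.49]
t 10.7 [0.4727 0.1324 0.0519] [-1.7997e+02 -1.0000e-02  1.2401e+02] F [ 1.17 -0.66  0.49] op 0.00015961733671402117
turn [-0.0003 -0.0002 -0.131 ] shift [-0.0091 -0.0838  0.003 ]
```

>>> arm_command(motion=[[[0, 0, -0.017, 0, -0.011, 0, -1], [0, 0, -0.04, -0.001, -0.025, 0, -1], [0, 0, -0.06, -0.002, -0.038, 0, -1], [0, 0, -0.075, -0.003, -0.048, 0, -1], [0, 0, -0.085, -0.004, -0.055, 0, -1], [0, 0, -0.095, -0.005, -0.061, 0, -1], [0, 0, -0.105, -0.006, -0.067, 0, -1], [0, 0, -0.112, -0.007, -0.072, 0, -1]]])

```text
time: 11.5
tool_pos: [0.4564, 0.1176, 0.0521]
tool_rot: [3.141, 0.001, 2.34]
contact_force: [-1.4, 0.1, 2.7]
opening: 0.0004
```

>>> arm_command(motion=[[[0, 0, -0.007, 0, -0.004, 0, -1], [0, 0, -0.012, -0.001, -0.008, 0, -1], [0, 0, -0.016, -0.001, -0.01, 0, -1], [0, 0, -0.019, -0.002, -0.012, 0, -1], [0, 0, -0.019, -0.002, -0.012, 0, -1]]])

```text
time: 12.0
tool_pos: [0.4539, 0.1146, 0.0517]
tool_rot: [-3.141, -0.0, 2.369]
contact_force: [0.8, 1.3, 1.7]
opening: 0.0003
```

```bash
python3 -c "
from h import *
where()"
```

```text
t 12.0 tool r,phi 0.1206 136.11 z 0.0517 yaw 135.72 F [0.82 1.35 1.7 ]
```

Now I back off, rise, and look again.

>>> arm_command(motion=[[[0, 0, 0, 0, 0.03, 0, -1], [0, 0, 0, 0, 0.05, 0, -1], [0, 0, 0, 0, 0.05, -0.1, -1], [0, 0, 0, 0, 0.05, -0.26, -1], [0, 0, 0, -0.1, 0, -0.4, -1], [0, 0, 0, -0.22, -0.07, -0.5, -1], [0, 0, 0, -0.36, -0.14, -0.58, -1], [0, 0, 0, -0.46, -0.2, -0.6, -1]]])

```text
time: 12.8
tool_pos: [0.5127, -0.0259, 0.2346]
tool_rot: [3.139, 0.004, 2.37]
contact_force: [-0.6, -0.0, -0.3]
opening: 0.0004
```

>>> arm_command(motion=[[[0, 0, 0, 0, 0, 0, -1], [0, 0, 0, 0, 0, 0, -1], [0, 0, 0, 0, 0, 0, -1]]])

```text
time: 13.1
tool_pos: [0.5104, -0.0235, 0.2311]
tool_rot: [-3.141, -0.002, 2.369]
contact_force: [-0.6, -0.7, -1.0]
opening: 0.0004
```

```bash
python3 -c "
from h import *
where()
d=cam('wrist','w7.png');np.save('wrist7.npy',d,allow_pickle=True);cam('scene','s7.png')
h=cv2.cvtColor(d['image'],cv2.COLOR_RGB2HSV)
b=cv2.inRange(h,(14,110,70),(28,255,255));n,l,st,ce=cv2.connectedComponentsWithStats(b)
c=np.array([.5398,.03])
for i in range(1,n):
    if 80<st[i,4]<400:
        q=fonz(d,*ce[i],.06)[:2]
        if abs(np.hypot(*(q-c))-.112)<.01: print('post',ce[i].round(1),q.round(4),np.degrees(np.arctan2(*(q-c)[::-1])).round(1))
g=cv2.inRange(h,(45,60,15),(90,255,220));n,l,st,ce=cv2.connectedComponentsWithStats(g)
for i in range(1,n):
    if st[i,4]>300:
        cn=max(cv2.findContours((l==i).astype(np.uint8),0,1)[0],key=cv2.contourArea)
        for p in(ce[i],cv2.minEnclosingCircle(cn)[0]):
            e=fonz(d,*p,.055)[:2]-c;print(st[i],np.round(p,1),np.degrees(np.arctan2(e[1],e[0])).round(1),np.hypot(*e).round(4))
"
```

```text
t 13.1 tool r,phi 0.0624 -119.12 z 0.2311 yaw 135.75 F [-0.59 -0.67 -0.97]
post [360.5  81.3] [0.4465 0.091 ] 146.8
post [473.  128.9] [0.5473 0.1419] 86.2
post [264.3 162.9] [ 0.4395 -0.0209] -153.1
post [481.4 242.3] [0.6405 0.079 ] 26.0
post [290.  275.4] [ 0.5317 -0.0813] -94.1
post [394.2 307.6] [ 0.6306 -0.0313] -34.0
[ 312  117   57   60 2030] [343.4 145.4] 170.5 0.0626
[ 312  117   57   60 2030] [342.2 147.3] 172.2 0.0618
[ 280  191   55   54 2279] [306.7 217.2] -121.7 0.0705
[ 280  191   55   54 2279] [306.7 217. ] -121.9 0.0705
```

View pics/w7.png

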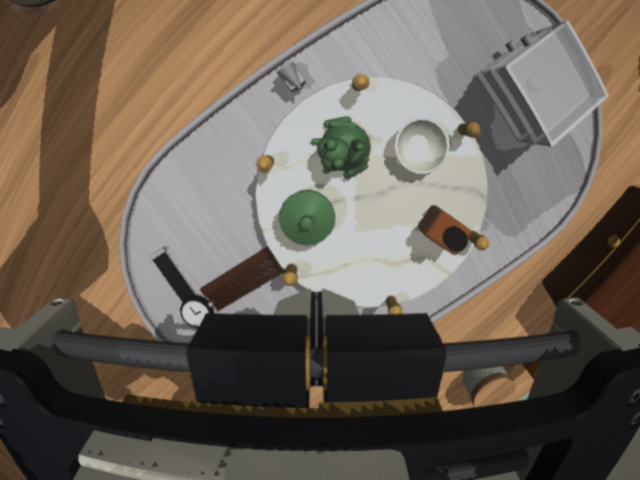

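View pics/s7.png

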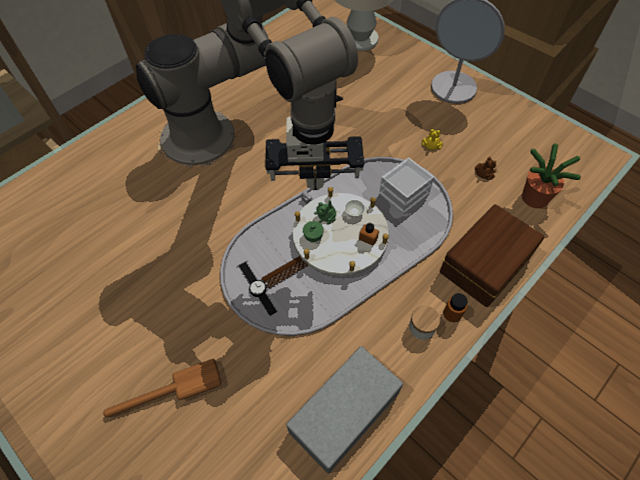

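The frog is at 170.5–172.2°, and the pointer at 170.7–171.1°. That puts it within about 2 mm sideways. The arm is well clear and everything else is in place, so I'm handing in.

```bash
python3 -c "
from h import *
d=cam('wrist');g=cv2.inRange(cv2.cvtColor(d['image'],cv2.COLOR_RGB2HSV),(45,60,15),(90,255,220));n,l,st,ce=cv2.connectedComponentsWithStats(g)
print([ce[i].round(1) for i in range(1,n) if st[i,4]>300])
print(robot.hand_in())"
```

```text
[array([343.3, 145.5]), array([306.6, 217.3])]
the job is handed in; nothing more can be done
None
```

The frog now stands at the front on the pointer line, and I handed the job in at about 13 s. I turned the platter about 142° counter-clockwise by pushing one post from behind with the shut fingertips. I then looked from above, pushed it slowly about 5° further, and backed the arm off.

- **Alignment:** in the last wrist view the frog is at 170.5–172.2° about the axis, depending on how its centre is taken. The pointer is at 171.1° from its tip and 170.65° from the tray outline. That is about 2 mm off sideways at most, against the allowed 10 mm.
- **At rest:** two wrist pictures just before hand-in agree to 0.1–0.2 pixel.
- **Forces:** the tool force was 3 N or less each time I read it.
- **Other things:** the last pictures show the riders still on the platter and the rest of the dresser apparently undisturbed; I checked this by eye only.
- **What disagreed:** the early scene and side views put the frog's starting angle anywhere from 26° to 33°, and gave platter centres about 5 mm apart. I relied on the close wrist view, where the pointer tip came out at the stated 130 mm from the axis.

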